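Fetch the lantern's spare battery pack from the right sliding-lid compartment

ROBOT

A 6-joint arm with a two-finger parallel gripper is mounted at the origin on the work surface. World frame = base frame: x ahead of the robot, y to its left, z up, the work surface at z = 0. Lengths are in m, angles in degrees, forces in N, time in s.
With the tool pointing down it reaches from about 0.25 to 0.775 m from the base axis. Payload 4 kg.
Tool frame: the origin (TCP) lies between the finger pads; the fingertips stand bot.tcp_to_tips ahead of it and the grasp point (between the pads) lies 8 mm behind it (bot.tcp_to_tips is the distance from the TCP to the fingertips, in m); z points along the fingers, y is the line along which they close (so a half turn about z gives the same grasp; the last joint's range is limited). The gripper opens to 85 mm and grips with 20 to 120 N. Pads are 22 mm wide; open, the fingers measure 114 mm over their backs; the gripper's body (76 mm by 85 mm) begins 54 mm behind the grasp point. The pads swing forward as they close: fully open they stand 13 mm farther back than shut.
Start: joints at [-73.803, 4.996, 78.535, -0, 96.463, -5.907], TCP at [0.207, -0.51, 0.242] pointing down, gripper open.
Joint ranges: [-177.83, 177.83], [-43.37, 116.18], [15.69, 146.23], [-61.86, 241.86], [9.47, 152.12], [-147.06, 147.06]. Speed limits (degrees/s): [159.86, 159.86, 180, 180, 180, 180].

INTERFACE

Orientations are given as a 3x3 rotation matrix whose columns are the frame's x, y, z axes.
In Python, from workcell import bot, open_jaws, clamp, solver, imaging, workorder, telemetry gives the robot as it stands. The module is installed in compiled form; this text tells all that it offers. Calls block until the motion is done:
- bot.move_ptp(position, orientation): joint-space move of the TCP to a pose.
- bot.move_linear(position, orientation=None, velocity=0.15, max_force=None): straight line of the TCP; orientation=None keeps the orientation; velocity is the mean speed in m/s. With max_force (N) it stops when the force on the tool has changed by that much, and returns True; else False.
- bot.movej(angles): joint-space move.
- open_jaws() and clamp(strength=None): open the fingers fully, or close them until they stop; strength is the grip in N (None keeps the last).
- bot.dwell(seconds).
- solver.inverse_kinematics(position, orientation): joint angles nearest the present ones, or None.
- imaging.camera(name): name is "scene" or "top" or "wrist"; returns a dict with "img" (480x640x3 uint8, blue, green, red), "range_z" (480x640 float32, m along the optical axis (not along the pixel's ray), 0 where there is no reading), "fovy" (degrees; the focal length in pixels is half the picture's height over the tangent of half this angle, whatever the lens; pixels are square), "cx", "cy" (the principal point, pixels), "k1" (the pictures are not rectified: a ray, as slopes to the right and down, at radius r is drawn at 1 + k1 r^2 times it, then the intrinsics apply), "extrinsics" (4x4, takes a point from camera to world coordinates); the wrist camera has in their place "T_tool_cam" (4x4, takes a point from camera to tool coordinates, whose origin is the TCP and whose axes are the flange's). Camera axes: x right, y down, z forward; pixel columns grow to the right and rows downward; lengths in m; the calibration is good to about 2 mm. A picture is of the moment at which its call begins: read the wrist's pose just before it.
A pose or a line that the arm cannot do raises bot.IKError and nothing moves.
- workorder.finish_job(): hands the job in; it is judged then, once.
Readings, each from a call of its own:
- telemetry.get_clock(): time.
- telemetry.get_joint_positions(): joint angles.
- telemetry.get_joint_velocities(): joint speeds.
- telemetry.get_tau(): joint torques, N m.
- telemetry.get_tcp_pos(): TCP position.
- telemetry.get_eef_rot(): TCP orientation.
- telemetry.get_force(): force on the tool from outside, world axes, zero at the start.
- telemetry.get_wrist_torque(): the same for the moment, N m.
- telemetry.get_grip_width(): finger opening in m.
- telemetry.get_grasp_force(): force on a finger pad.
Only numpy, scipy, OpenCV 4.12 (cv2) and the standard library are available. Lean on these libraries where they do the work, as an engineer would, in place of code of your own. Each camera call takes 0.05 s, during which the arm holds its last target. There are 200 camera calls.

TASK

The lantern's spare battery pack is in the wooden compartment whose lid has the long bar grip. Slide open only that lid, leaving the other two shut, take the pack out and lay it down gently, the same way up, flat in the middle of the aluminium plate, without dropping it. The opened lid may stay open.

Things in the scene. Friction and masses are not known exactly. Their poses are not given: they have to be found in the camera images.
- bar_grip (a point): Grip of the bar-grip lid: an upright dark steel bar 60 mm long (y), 12 mm thick (x), 32 mm high, crosswise in the middle of the lid and moving with it. The point is on the bar's centre line, 20 mm above the lid's top face (which is 65 mm above the table) and 12 mm below the bar's top. x is the direction in which the lid slides open (roughly away from the robot); z is up.
- box_bar: The compartment under the bar-grip lid, fixed: wooden box 140 (x) by 100 (y) mm, inside 130 by 90 mm. Origin: centre of its underside, 8 mm above the table (on a plank). Inner floor 15 mm, side walls 66 mm, front and back walls 59 mm above the table. Three such boxes stand side by side along y, 102 mm apart, in any order; only the grips on their plywood lids differ.
- lid_bar (a joint): How far the lid with the bar grip is slid open, in m: 0 is closed, 0.13 the stop (fully open). It slides with about 1 N of friction and stays where it is left. It runs out over the far wall; the uncovered gap on the near side is as long as the joint value.
- lid_knob (a joint): How far the lid with the thick round knob (30 mm across, 32 mm high, same steel, mid-lid) is slid open, in m: 0 closed. To be left closed.
- lid_peg (a joint): How far the lid with the thin round peg (12 mm across, 32 mm high, same steel, mid-lid) is slid open, in m: 0 closed. To be left closed.
- pack_center (a point): Centre of the battery pack, a loose grey plastic block 32 (x) by 64 (y) by 36 mm high (z), 80 to 170 g, two small brass contacts on top. It stands on the floor of the compartment with the bar grip, within 8 mm of its middle, turned up to 7 degrees, centre 33 mm above the table; its 32 mm width lies roughly along the slide direction. Hidden until the lid is open.
- plate_top (a point): The centre of the upper face of a flat rectangular aluminium plate, 180 mm (x) by 160 mm (y) by 6 mm thick, fixed flat on the table to the right of the compartments; z is up, the upper face 6 mm above the table.
There are look-alikes about, which are no part of the job. Of the things like the part that bears plate_top, leave any that is black, purple or yellow; of the rest the larger one is meant.

How it is judged (in metres and radians):
On the way, in this order (a step that is already met when the one before it is completed fails the run):
1. the lid with the bar grip is slid open (more than 60 mm) (value of joint lid_bar above 0.06 m), for 0.1 s.
2. the pack is lifted out of the compartment (height (world z) of pack_center above 0.08 m), for 0.1 s.
At the end, for the whole second after the job is handed in: The pack rests upright and still, flat on the aluminium plate, its centre within 30 mm of the plate's centre along each of its edges and within 10 degrees of level; the lids with the knob and the peg are closed (within 15 mm). The lid with the bar may be open or shut (x of pack_center in the frame of plate_top between -0.03 and 0.03 m and y of pack_center in the frame of plate_top between -0.03 and 0.03 m and z of pack_center in the frame of plate_top below 0.022 m and angle between pack_center's own z axis and vertical below 0.17 rad and linear speed of pack below 0.02 m/s and value of joint each of lid_knob, lid_peg below 0.015 m); the robot touches nothing.
It fails at once if the lid with the round knob is opened (more than 15 mm) (value of joint lid_knob above 0.015 m).
It fails at once if the lid with the thin peg is opened (more than 15 mm) (value of joint lid_peg above 0.015 m).
It fails at once if the pack is dropped from more than about 25 mm (it moves faster than 0.7 m/s while nothing holds it) (contact force between pack and the fingers below 0.1 N and linear speed of pack above 0.7 m/s).
It also fails if it takes over 54 s, if anything falls off the work surface, if the arm or the gripper's body presses on something with over 40 N, if the wrist force passes 120 N, or if a joint passes its speed limit or range.

## Working session

There is one attempt and no reset: what is moved stays moved. The work goes in short steps, each a Python script; the robot and the scene stay as the last script left them, time stands still between calls to the robot, and variables do not carry over. Pictures are saved under pics/ and viewed, at most 10 in all, crops included, and the job is handed in when it is done.

```bash
mkdir -p pics; cat > h.py <<'E'
import numpy as np, cv2
from workcell import bot, open_jaws, clamp, solver, imaging, workorder, telemetry
def cam(n):
    p=np.array(telemetry.get_tcp_pos());R=np.array(telemetry.get_eef_rot())
    d=imaging.camera(n)
    if n=="wrist":
        T=np.eye(4);T[:3,:3]=R;T[:3,3]=p;d["E"]=T@np.array(d["T_tool_cam"])
    else: d["E"]=np.array(d["extrinsics"])
    f=240/np.tan(np.radians(d["fovy"])/2)
    d["K"]=np.array([[f,0,d["cx"]],[0,f,d["cy"]],[0,0,1]]);return d
def onplane(d,uv,z):
    uv=np.array(uv,float).reshape(-1,1,2)
    # slopes s drawn at s*(1+k1 r^2): same as OpenCV k1 model
    s=cv2.undistortPointsIter(uv,d["K"],np.array([d["k1"],0,0,0.]),None,None,(3,50,1e-10)).reshape(-1,2)
    r=np.c_[s,np.ones(len(s))]@d["E"][:3,:3].T;o=d["E"][:3,3]
    return o+r*((z-o[2])/r[:,2])[:,None]
E
python3 - <<'E'
from h import *
for n in("scene","top"):
    d=cam(n);cv2.imwrite(f"pics/{n}.png",d["img"]);print(n,d["K"][0,0],d["k1"],d["E"].round(3).tolist())
print(bot.tcp_to_tips,telemetry.get_clock(),np.round(telemetry.get_eef_rot(),3).tolist())
E
```

```text
scene 454.4895943261969 -0.04980098376015007 [[-0.861, 0.286, -0.421, 0.886], [0.509, 0.495, -0.704, 0.42], [0.007, -0.82, -0.572, 0.568], [0.0, 0.0, 0.0, 1.0]]
top 489.54226326981274 -0.13473274026294496 [[0.021, -0.996, 0.088, 0.43], [-1.0, -0.022, -0.008, -0.165], [0.01, -0.087, -0.996, 1.13], [0.0, 0.0, 0.0, 1.0]]
0.011 0.1 [[0.926, 0.376, -0.001], [0.376, -0.926, 0.002], [0.0, -0.002, -1.0]]
```

View pics/top.png

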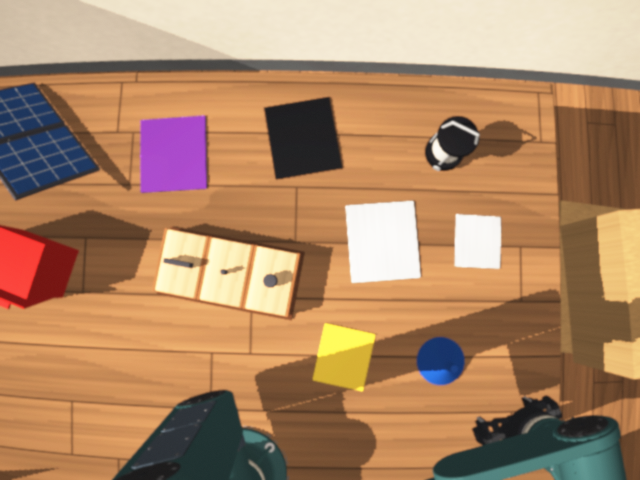

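View pics/scene.png

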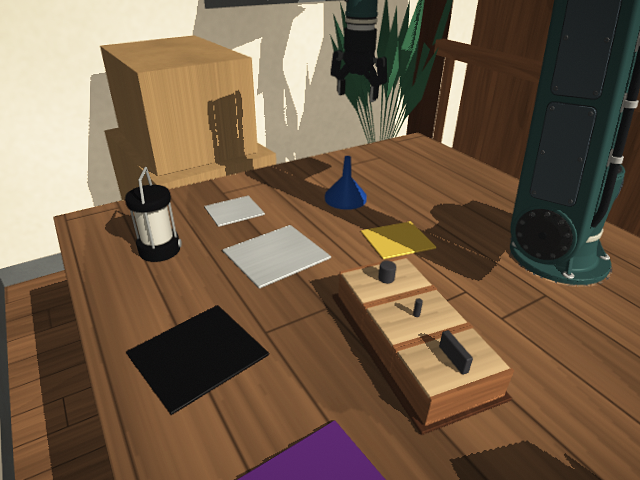

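The top view (right is -y, up is +x) shows the bar lid at about (178,263), with the peg at (230,270) and the knob at (270,281). The larger silver plate is at (383,242), and the scene view agrees. I'll measure these, then refine with the wrist camera.

```bash
cat >> h.py <<'E'
def rect(d,mask,z):
    c=max(cv2.findContours(mask.astype(np.uint8),0,cv2.CHAIN_APPROX_NONE)[0],key=cv2.contourArea)
    w=onplane(d,c.reshape(-1,2),z)[:,:2]
    return cv2.minAreaRect((w*1000).astype(np.float32))
def down(yaw): # tool y axis at heading yaw(deg), z down
    a=np.radians(yaw);y=np.array([np.cos(a),np.sin(a),0]);z=np.array([0,0,-1.])
    return np.c_[np.cross(y,z),y,z]
def win(m,x0,x1,y0,y1):
    o=np.zeros_like(m);o[y0:y1,x0:x1]=m[y0:y1,x0:x1];return o
E
python3 - <<'E'
from h import *
d=cam("top");hsv=cv2.cvtColor(d["img"],cv2.COLOR_BGR2HSV)
plate=win((hsv[...,1]<60)&(hsv[...,2]>170),335,430,190,295)
print("plate",rect(d,plate,.006))
lids=win((hsv[...,2]>190)&(hsv[...,1]<140),145,310,220,325)
lids=cv2.morphologyEx(lids.astype(np.uint8),cv2.MORPH_CLOSE,np.ones((9,9)))
print("lids",rect(d,lids,.065))
bar=win((hsv[...,2]<90),160,197,250,275); print("bar@top",rect(d,bar,.09))
knob=win((hsv[...,2]<90),260,280,268,290); print("knob",rect(d,knob,.095))
print(onplane(d,[[178,263],[230,270],[270,281]],.085).round(3).tolist())
E
```

```text
plate ((537.9149780273438, -315.2440185546875), (181.09951782226562, 162.13192749023438), 5.477352142333984)
lids ((443.9678039550781, 32.293548583984375), (369.3770751953125, 203.3116455078125), 88.56509399414062)
bar@top ((469.31304931640625, 105.99903869628906), (4.284797191619873, 6.572417259216309), 1.428673267364502)
knob ((439.71649169921875, -79.074951171875), (0.0, 0.0), 0.0)
[[0.473, 0.135, 0.085], [0.461, 0.021, 0.085], [0.44, -0.065, 0.085]]
```

```bash
python3 - <<'E'
from h import *
# fingers to close along lid slide direction (heading ~ -8)
print(telemetry.get_clock())
for y in(-8,172):
    q=solver.inverse_kinematics([.40,.12,.30],down(y));print(y,q)
bot.move_ptp([.38,.12,.30],down(172) if 0 else down(-8))
d=cam("wrist");cv2.imwrite("pics/w1.png",d["img"]);print(telemetry.get_clock(),d["E"].round(3).tolist())
E
```

```text
0.15
-8 [ 8.90983600e+00 -1.22918592e+01  8.83718223e+01 -2.54444375e-14
  1.03920037e+02  1.69098360e+01]
172 None
2.5333 [[0.99, -0.134, -0.042, 0.391], [-0.14, -0.944, -0.298, 0.195], [0.0, 0.301, -0.954, 0.43], [0.0, 0.0, 0.0, 1.0]]
```

View pics/w1.png

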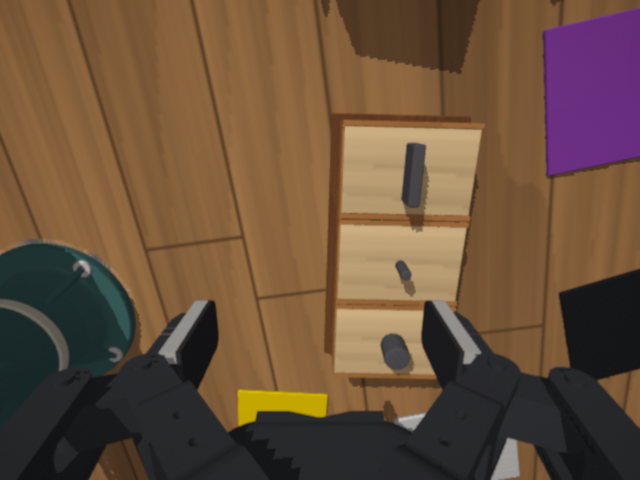

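The wrist view is clear: bar at about (414,175), its lid's corners at about (343,126), (481,130), (468,215) and (341,213), and the peg and knob below. I'll fit the lid and the bar.

```bash
python3 - <<'E'
from h import *
d=cam("wrist");im=d["img"];hsv=cv2.cvtColor(im,cv2.COLOR_BGR2HSV)
print([hsv[r,c].tolist() for r,c in((160,370),(120,400),(219,400),(175,408),(175,421),(150,413),(300,400))])
lid=win((hsv[...,2]>160)&(hsv[...,1]<125),335,490,118,225)
lid=cv2.morphologyEx(lid.astype(np.uint8),cv2.MORPH_CLOSE,np.ones((5,5)))
c=max(cv2.findContours(lid,0,cv2.CHAIN_APPROX_NONE)[0],key=cv2.contourArea)
print("lid",rect(d,lid,.065),cv2.boundingRect(c))
bar=win(hsv[...,2]<75,395,435,135,215)
c=max(cv2.findContours(bar.astype(np.uint8),0,1)[0],key=cv2.contourArea)
print("bar px",cv2.minAreaRect(c), "at .097",rect(d,bar,.097),"at .065",rect(d,bar,.065))
cv2.imwrite("pics/c1.png",cv2.resize(im[110:230,330:490],None,fx=4,fy=4,interpolation=cv2.INTER_NEAREST))
# depth check
rz=d["range_z"]; v,u=np.nonzero(bar);z=rz[v,u]
f=d["K"][0,0];s=cv2.undistortPointsIter(np.c_[u,v].astype(float).reshape(-1,1,2),d["K"],np.array([d["k1"],0,0,0.]),None,None,(3,50,1e-10)).reshape(-1,2)
P=(np.c_[s,np.ones(len(s))]*z[:,None])@d["E"][:3,:3].T+d["E"][:3,3]
t=P[P[:,2]>.091];print(len(P),len(t),np.percentile(P[:,2],[5,50,95]),cv2.minAreaRect((t[:,:2]*1000).astype(np.float32)))
E
```

```text
[[18, 97, 181], [13, 164, 112], [14, 164, 126], [150, 15, 50], [170, 11, 69], [140, 12, 62], [15, 138, 152]]
lid ((475.44793701171875, 137.02322387695312), (87.69720458984375, 136.14212036132812), 80.53195190429688) (341, 126, 140, 89)
bar px ((413.11871337890625, 175.15792846679688), (18.084869384765625, 62.19253158569336), 5.572197437286377) at .097 ((472.1017761230469, 137.80697631835938), (57.98785400390625, 17.016868591308594), 80.42193603515625) at .065 ((479.8592529296875, 132.29910278320312), (63.55649948120117, 18.651037216186523), 80.42192077636719)
1051 740 [0.0740326  0.09508819 0.09688968] ((449.1387939453125, 165.76229858398438), (48.847503662109375, 120.17938232421875), 40.9278678894043)
```

View pics/c1.png

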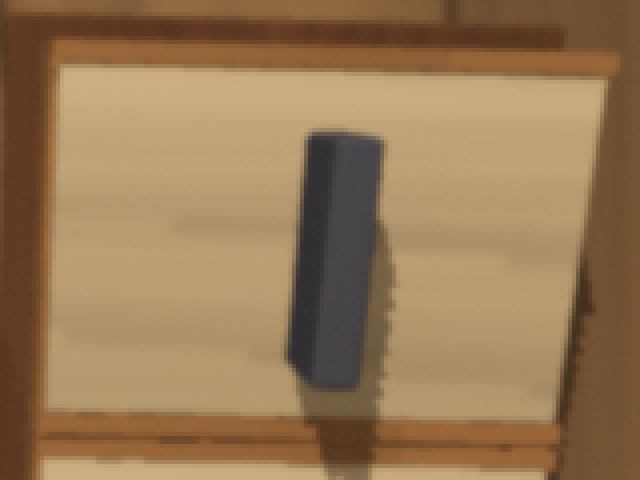

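The bar is centred at about (0.474, 0.137) and slides along heading -9.5°. Next I'll grip it and slide the lid to its stop.

```bash
python3 - <<'E'
from h import *
R=down(-9.5);h=R[:,1]
g=np.array([.4743,.1372,.082])
bot.move_ptp(g+[0,0,.06],R)
print(bot.move_linear(g,velocity=.08,max_force=10))
clamp(25);print(telemetry.get_grip_width(),telemetry.get_grasp_force(),telemetry.get_force())
print(bot.move_linear(g+.136*h,velocity=.08,max_force=18))
p=np.array(telemetry.get_tcp_pos());print((p-g)@h,telemetry.get_force(),telemetry.get_clock())
open_jaws();bot.move_linear(p+[0,0,.09],velocity=.2)
bot.move_ptp(g-.09*h+[0,0,.22],R)
d=cam("wrist");cv2.imwrite("pics/w2.png",d["img"]);print(telemetry.get_clock())
E
```

```text
False
0.011503827816296709 31.40897959470749 [ 4.8917344  -0.82382328 -1.63279874]
True
0.13130576012103343 [-0.18722577 -0.35344663  4.27909437] 6.425
8.7917
```

View pics/w2.png

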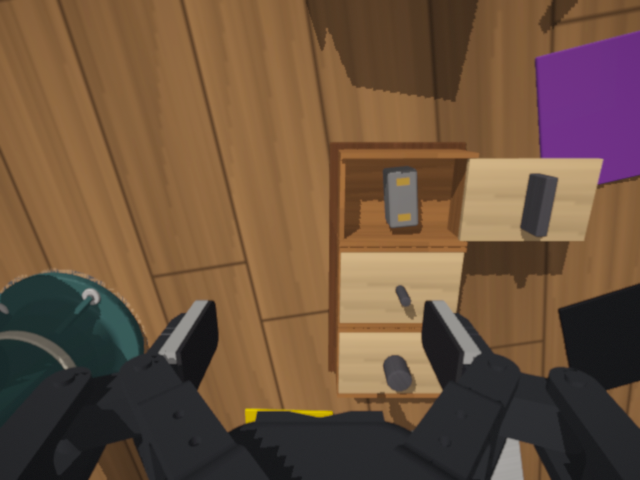

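The lid is at its stop, and the pack shows at about (402,198) with brass contacts near (403,182) and (404,217). Next I'll measure the pack and the inner walls.

```bash
python3 - <<'E'
from h import *
d=cam("wrist");im=d["img"];hsv=cv2.cvtColor(im,cv2.COLOR_BGR2HSV)
box=np.array([.4743,.1372]);h=down(-9.5)[:2,1];n=np.array([-h[1],h[0]])
S,V,H=hsv[...,1],hsv[...,2],hsv[...,0]
print([hsv[r,c].tolist() for r,c in((200,402),(182,404),(200,388),(222,404),(200,372),(226,396))])
pk=win((S<60)&(V>60),380,425,160,235)
pk=cv2.morphologyEx(pk.astype(np.uint8),cv2.MORPH_CLOSE,np.ones((9,9)))
print("pack",rect(d,pk,.051))
br=win((S>130)&(V>150)&(H>17),388,418,168,228).astype(np.uint8)
_,_,st,ce=cv2.connectedComponentsWithStats(br);k=np.argsort(-st[1:,4])[:2]+1
b=onplane(d,ce[k],.051)[:,:2];m=b.mean(0);v=b[0]-b[1]
print("brass",st[k].tolist(),b,m,np.degrees(np.arctan2(v[1],v[0])),"rel box",(m-box)@h,(m-box)@n)
w=onplane(d,[[345,200],[464,200],[340,200]],.059)[:,:2];print("walls rel",(w-box)@h)
cv2.imwrite("pics/c2.png",cv2.resize(im[140:255,330:480],None,fx=4,fy=4,interpolation=cv2.INTER_NEAREST))
E
```

```text
[[6, 11, 121], [21, 172, 175], [8, 11, 89], [15, 17, 121], [13, 162, 123], [11, 20, 100]]
pack ((473.1477966308594, 138.57150268554688), (66.45052337646484, 35.8294792175293), 86.49381256103516)
brass [[397, 178, 12, 7, 78], [398, 214, 12, 7, 73]] [[0.47709571 0.15575696]
 [0.47436493 0.11594463]] [0.47573032 0.13585079] 86.07614319068233 rel box 0.0016333871515065094 -0.001094630896279823
walls rel [-0.06238757  0.06501793 -0.06774187]
```

View pics/c2.png

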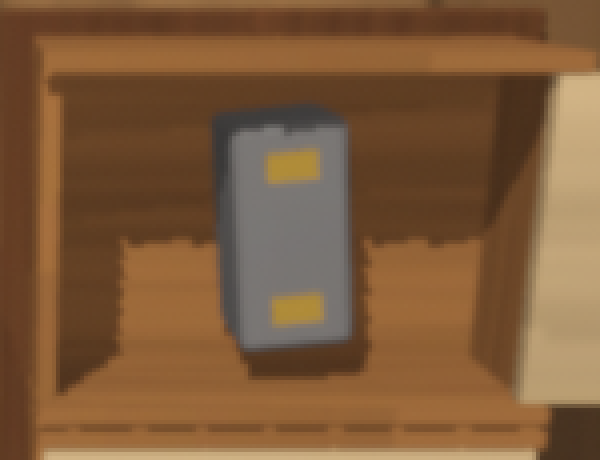

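```bash
python3 - <<'E'
from h import *
R=down(-4);g=np.array([.4750,.1360,.034])
bot.move_ptp(g+[0,0,.08],R)
s=bot.move_linear(g,velocity=.06,max_force=8);print("stopped",s,telemetry.get_tcp_pos(),telemetry.get_force())
if not s:
    clamp(40);print(telemetry.get_grip_width(),telemetry.get_grasp_force())
    bot.move_linear(g+[0,0,.13],velocity=.1)
    print(telemetry.get_grip_width(),telemetry.get_grasp_force(),telemetry.get_force(),telemetry.get_clock())
    d=cam("wrist");e=cam("scene");cv2.imwrite("pics/w3.png",cv2.resize(np.hstack([d["img"],e["img"]]),(800,300)))
E
```

```text
stopped False [0.47541712 0.13607551 0.03452249] [-0.0771941   0.00391085 -0.52496915]
0.03157810931456725 41.07102692127228
0.031279831426706525 40.90109646320343 [ 0.2451409   0.08815083 -1.32541106] 13.1667
```

View pics/w3.png

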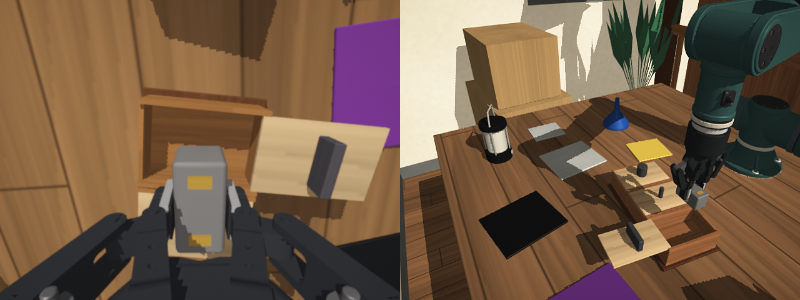

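The pack is held level and clear of the box: it sits between the pads at about (200,200) in the left half, and the other two lids are still shut. Now I'll place it.

```bash
python3 - <<'E'
from h import *
R=down(5.5);t=np.array([.538,-.315,.025])
bot.move_ptp(t+[0,0,.14],R)
bot.move_linear(t+[0,0,.02],velocity=.12)
s=bot.move_linear(t+[0,0,-.004],velocity=.02,max_force=4);print(s,telemetry.get_tcp_pos(),telemetry.get_force(),telemetry.get_grip_width())
open_jaws();bot.dwell(.3)
bot.move_linear(t+[0,0,.12],velocity=.1);bot.move_ptp([.40,-.42,.28],R)
bot.dwell(.3)
d=cam("top");hsv=cv2.cvtColor(d["img"],cv2.COLOR_BGR2HSV)
e=cam("scene");cv2.imwrite("pics/f.png",cv2.resize(np.hstack([d["img"],e["img"]]),(800,300)))
pk=win((hsv[...,1]<60)&(hsv[...,2]<165)&(hsv[...,2]>60),350,415,205,275);print("pack",rect(d,pk,.042),telemetry.get_clock())
E
```

```text
True [ 0.53796647 -0.3149406   0.0253113 ] [ 0.62546905 -0.93995929  4.89752013] 0.03138989275218134Traceback (most recent call last):
  File "<stdin>", line 11, in <module>
  File "h.py", line 18, in rect
    c=max(cv2.findContours(mask.astype(np.uint8),0,cv2.CHAIN_APPROX_NONE)[0],key=cv2.contourArea)
ValueError: max() iterable argument is empty
```

View pics/f.png

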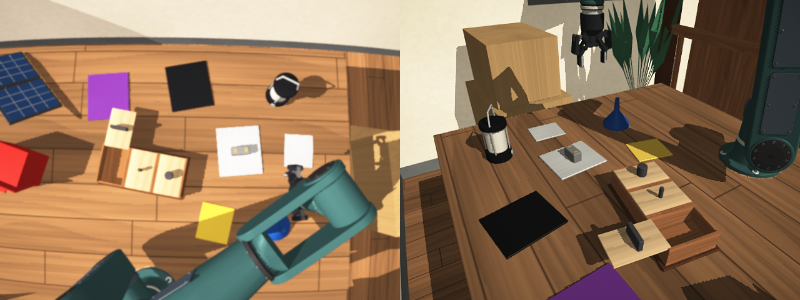

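The pack sits upright in the middle of the plate, at about (241,150) in the left half. The knob and peg lids are shut and the arm is clear.

```bash
python3 -c "
from h import *
print(telemetry.get_clock(),workorder.finish_job())"
```

```text
the job is handed in; nothing more can be done
20.5167 None
```

I slid the bar-grip lid open to its stop, set the battery pack down upright in the middle of the aluminium plate with the knob and peg lids left shut, and handed the job in at 20.5 s; I confirmed the final position by eye only, because the numeric check of it failed, and no verdict was returned.

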